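# Level the model railway's test-track stand and hold it

### The job

Level the small test-track stand. Switch on its level's lamp by pressing the round push button fully down and letting it come up again; then take the wing knob at the sprung end of the board, press it down until the foot under it stands firmly on its pad, and turn it until the bubble lies between the two rings of the vial. Finish holding: still gripping the knob and pressing the foot onto its pad with the bubble centred, so that I can lock it, and leave the little tree and the paint pot where they are.

Things in the scene. Friction and masses are not known exactly. Their poses are not given: they have to be found in the camera images.
- stand: Wooden base plate of the stand, 90 x 300 x 12 mm on 8 mm rubber feet, fixed to the table. Origin: below its centre, on the table top. Its y axis runs from the hinge and push-button end (-y) to the levelling-foot end (+y); z up. A plywood board 80 mm wide and 235 mm long is hinged 80 mm to the -y side of the origin, 48 mm above the table; when level its top is at 53 mm.
- lamp_button_top (a point): Centre of the top of the round push button (26 mm across, spring return, on the grey box at the -y end of the stand, about 124 mm from the stand's origin). Pressed straight down; the travel is 6 mm and takes about 5 N.
- lamp_button (a joint): Push button: 0 = up, 0.006 = fully pressed (m).
- knob_grip (a point): Point on the axis of the black wing knob on the board's +y end, 100 mm from the stand's origin; inside the wing, 10 mm below its top. Wing: upright flat bar 46 mm long (this point's x axis) and 14 mm thick (its y axis), standing on a round flange 52 mm across whose top lies 18 mm below this point. The fingertips may rest on the flange while they grip the wing.
- knob: The wing knob with its flange; origin 25 mm below point knob_grip, same axes. Turned anticlockwise from above it shortens the foot, 6.5 mm per rad; friction about 0.12 N m, it stays where left. At the start the foot is 4 to 8.5 mm too long (0.6 to 1.3 rad of turning). As it shortens, the knob must be followed down to keep the foot pressed on the pad.
- board (a joint): Tilt of the board (rad): 0 = level, positive = knob end too high. A spring lifts the knob end (180 mm from the hinge) to its upper stop, 0.075 rad, about 13.5 mm above level. At the knob a downward push of about 3.5 N starts it moving and about 7 N holds it level; anything more bears on the foot.
- bubble (a joint): Bubble's place along the vial from the vial's middle (m), positive toward the knob end (it runs to the high end, 0.267 m per rad of tilt). White bubble, 14 mm long; the green vial, 17 mm thick and 70 mm long, lies along the board on the robot's side of the track, with two black rings, inner edges 19 mm apart: centred means within 2.5 mm of 0.
- vial_mid (a point): Top of the vial midway between the two rings, where the middle of the bubble belongs.
- foot: Steel levelling foot under the knob (12 mm stem, ball end). Origin: lowest point of the ball. Its underside touches the pad when the board is pressed down far enough.
- pad: Flat round steel pad, 28 mm across and 4 mm high, on the base plate under the foot. Origin: centre of its underside, 20 mm above the table.
- tree: Small model tree, 42 x 43 x 67 mm, on the robot's side of the push-button end; bystander. Origin: centre of the underside.
- jar: Grey paint pot with black lid, 33 mm across, 36 mm high, on the robot's side of the knob end; bystander. Origin: centre of the underside.

How it is judged:
On the way, in this order (a step that is already met when the one before it is completed fails the run):
1. the push button is pressed fully down (value of joint lamp_button above 0.005 m), for 0.05 s.
2. the push button is let up again (value of joint lamp_button below 0.001 m), for 0.1 s.
3. the knob is pressed down so that the foot, still too long, stands on its pad (contact force between foot and pad above 1.5 N and value of joint bubble above 0.0035 m), for 0.1 s.
At the end, for the whole second after the job is handed in: The bubble is within 2.5 mm of the vial's middle (between the rings), the fingers hold the knob (more than 3 N) and press the foot onto its pad with more than 1.5 N, through the last second; the push button is up (value of joint bubble between -0.0025 and 0.0025 m and contact force between foot and pad above 1.5 N and contact force between the fingers and knob above 3 N and value of joint lamp_button below 0.001 m); the arm keeps its last pose, push and grip.
It fails at once if the tree is shifted by more than 15 mm (distance of tree from where it was at the start of the episode above 0.015 m).
It fails at once if the paint pot is shifted by more than 15 mm (distance of jar from where it was at the start of the episode above 0.015 m).
It also fails if it takes over 48 s, if anything falls off the work surface, if the arm or the gripper's body presses on something with over 40 N, if the wrist force passes 120 N, or if a joint passes its speed limit or range.

### The arm

A 6-joint arm with a two-finger parallel gripper is mounted at the origin on the work surface; the furniture and walls round the work are solid. World frame = base frame: x ahead of the robot, y to its left, z up, the work surface at z = 0. Lengths are in m, angles in rad, forces in N, time in s.
With the tool pointing down it reaches from about 0.375 to 0.75 m from the base axis. Payload 9 kg.
Tool frame: the origin (TCP) lies at the centre of the arm's flange, where the gripper is bolted on; the fingertips stand 173 mm ahead of it and the grasp point (between the pads) lies 155 mm ahead of it (robot.grasp_offset is the distance from the TCP to the grasp point, in m); z points along the fingers, y is the line along which they close (so a half turn about z gives the same grasp; the last joint's range is limited). The gripper opens to 85 mm and grips with 20 to 120 N. Pads are 22 mm wide; open, the fingers measure 114 mm over their backs; the gripper's body (76 mm by 85 mm) begins 54 mm behind the grasp point. The pads swing forward as they close: fully open they stand 13 mm farther back than shut.
Start: joints at [-1.403, 0.104, 0.097, 1.564, 0, 1.353], TCP at [0.226, -0.556, 0.405] pointing down, gripper open.
Joint ranges: [-2.99, 2.99], [-0.84, 1.86], [-1.1, 1.16], [-1.84, 2.11], [-1.51, 1.56], [-3.14, 3.14]. Speed limits (rad/s): [2.22, 2.22, 2.57, 3.14, 3.14, 3.14].

### API

Orientations are given as a 3x3 rotation matrix whose columns are the frame's x, y, z axes.
In Python, from cell import robot gives the robot as it stands.
- The arm moves only by the tool carry_out, never from a script. Its argument "commands" is text: rows parted by semicolons, each of 6 numbers parted by spaces: the shift along the tool's x, y, z in m, then the turn, a rotation vector about the tool's x, y, z in degrees. In form: x y z ax ay az; .... A call has 1 to 5 rows; each row shifts and turns the commanded pose from where the row before left it, along the tool's axes as they then stand; what a row does not reach is not made up. A row lasts 1/10 s, in which the tool goes at most 50 mm and 8.59 degrees, less where a joint would pass 70% of its speed; a pose out of reach is approached as far as the arm can. A call is refused whole if a number of a shift passes 0.05 or a number of a turn 8.59, either way. A call with a gripper value outside its range is refused whole. "hand" is the closure, from 0 (fully open) to 1 (shut), set as the call begins (left out, the last holds). The fingers move at their own pace and stop on an object; "newtons" is the grip in N (left out, the last holds). Time passes only in rows, so rows that do not move let the fingers close. It gives the time, the measured TCP pose, the force, the opening and the grip force at its end, in the units of the state.
- robot.state(): the state, without advancing time (a new reading comes with each control period).
- robot.read_camera(name): name is "scene" or "top" or "wrist"; returns the picture (384x512x3 uint8, red, green, blue); there is no depth.
- robot.calibration(name): a dict with "vfov" (degrees; the focal length in pixels is half the picture's height over the tangent of half this angle, whatever the lens; pixels are square), "cx", "cy" (the principal point, pixels), "rvec" (rotation vector, rad) and "tvec" (3), from world to camera coordinates, as OpenCV has them. Camera axes: x right, y down, z forward; pixel columns grow to the right and rows downward; lengths in m; the calibration is good to about 2 mm. A picture is of the moment at which its call begins: read the wrist's pose just before it. calibration takes no time and is no camera call; for the wrist camera it gives the pose at the moment of the call.
- robot.close_job(): hands the job in; it is judged then, once.
The state is a dict: "t": time; "joint_pos": joint angles; "qd": joint speeds; "effort": joint torques, N m; "tcp_pos": TCP position; "orientation": TCP orientation; "ft_force": force on the tool from outside, world axes, zero at the start; "torque": the same for the moment, N m; "finger_gap": finger opening in m; "gripper_force": force on a finger pad.
Only numpy, scipy, OpenCV 4.12 (cv2) and the standard library are available. Lean on these libraries where they do the work, as an engineer would, in place of code of your own. Each camera call takes 0.05 s, during which the arm holds its last target. There are 200 camera calls.

## Working session

There is one attempt and no reset: what is moved stays moved. The work goes in short steps, Python scripts to look and compute and a tool call to move; the robot and the scene stay as the last step left them, time stands still between calls to the robot, and variables do not carry over. Pictures are saved under pics/ and viewed, at most 10 in all, crops included, and the job is handed in when it is done.

Besides the shell and the picture viewer there is one more tool, called after ">>>" by a JSON object that holds its "api" and its "payload". carry_out: Moves the arm, as the interface text tells. Its arguments: {"type":"object","properties":{"commands":{"type":"string"},"hand":{"type":"number"},"newtons":{"type":"number"}},"required":["commands"]}

```bash
ls; mkdir -p pics; cat > h.py <<'E'
import numpy as np, cv2
from cell import robot
def cal(n):
    c=robot.calibration(n); f=192/np.tan(np.radians(c["vfov"])/2)
    K=np.array([[f,0,c["cx"]],[0,f,c["cy"]],[0,0,1]]); R=cv2.Rodrigues(np.array(c["rvec"],float))[0]
    return K,R,np.array(c["tvec"],float).ravel()
def ray(c,uv,z):
    K,R,t=c; o=-R.T@t; d=R.T@np.linalg.solve(K,[uv[0],uv[1],1.]); return o+d*(z-o[2])/d[2]
def proj(c,p):
    K,R,t=c; q=K@(R@np.array(p,float)+t); return q[:2]/q[2]
def shot(n,f):
    im=robot.read_camera(n); cv2.imwrite("pics/"+f,im[:,:,::-1]); return im
E
python3 - <<'E'
from h import *
a=shot("scene","s0.png");b=shot("top","t0.png")
for n in("scene","top"):
    K,R,t=cal(n);print(n,K[0,0],(-R.T@t).round(3),R.round(2).tolist())
s=robot.state();print(s["t"],s["tcp_pos"],s["orientation"],s["finger_gap"],s["ft_force"])
E
```

```text
pics
scene 493.530091221341 [0.135 0.624 0.877] [[-0.88, -0.47, -0.02], [-0.36, 0.68, -0.64], [0.31, -0.55, -0.77]]
top 442.2503247172955 [0.418 0.064 1.003] [[0.01, -1.0, -0.01], [-1.0, -0.01, -0.07], [0.07, 0.01, -1.0]]
0.1 [ 0.2257609  -0.55580591  0.40399195] [[ 9.26500278e-01  3.76294029e-01 -1.96662249e-04]
 [ 3.76293995e-01 -9.26499590e-01  1.15684823e-03]
 [ 2.53107590e-04 -1.14582303e-03 -9.99999312e-01]] 0.08542194160131641 [-0.52968501 -1.05723973  0.32378336]
```

View pics/t0.png

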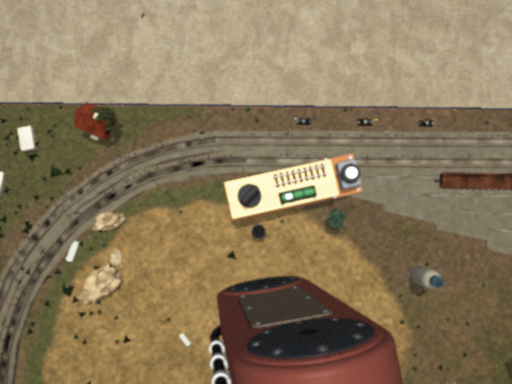

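View pics/s0.png

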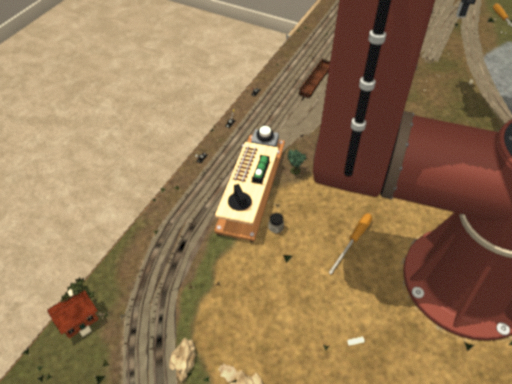

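The top view shows the push button at about (350,173), the knob at (249,196), the vial at (297,195), the tree at (335,218) and the pot at (259,231). The scene view shows the button at (265,133) and the knob at (239,198). Next I'll magnify both and measure.

```bash
python3 - <<'E'
from h import *
a=cv2.imread("pics/s0.png");b=cv2.imread("pics/t0.png")
T=cv2.resize(b[145:245,215:375],None,fx=4.9,fy=4.9,interpolation=cv2.INTER_CUBIC)[:,:790]
S=cv2.resize(a[115:245,205:310],None,fx=4.5,fy=4.5,interpolation=cv2.INTER_CUBIC)
cv2.imwrite("pics/tz.png",T);cv2.imwrite("pics/sz.png",S)
ct,cs=cal("top"),cal("scene")
def blob(im,m,box,name):
    x0,y0,x1,y1=box; w=np.zeros(m.shape,np.uint8); w[y0:y1,x0:x1]=m[y0:y1,x0:x1]
    n,l,st,c=cv2.connectedComponentsWithStats(w); i=1+np.argmax(st[1:,4]); print(name,st[i],c[i].round(2)); return c[i]
def masks(im):
    hsv=cv2.cvtColor(im,cv2.COLOR_BGR2HSV); h,s,v=cv2.split(hsv)
    return ((s<45)&(v>170)).astype(np.uint8),(v<75).astype(np.uint8),((h>40)&(h<90)&(s>90)).astype(np.uint8)
wt,kt,gt=masks(b);ws,ks,gs=masks(a)
p={}
p['but']=(blob(b,wt,(335,155,365,190),'btop'),blob(a,ws,(252,120,280,145),'bsc'))
p['knob']=(blob(b,kt,(232,180,268,212),'ktop'),blob(a,ks,(222,180,258,215),'ksc'))
p['jar']=(blob(b,kt,(250,222,270,242),'jt'),blob(a,ks,(266,208,288,226),'js'))
p['vial']=(blob(b,gt,(275,182,320,205),'vt'),blob(a,gs,(250,150,275,185),'vs'))
for k,(u,v) in p.items():
    P=[K@np.c_[R,t] for K,R,t in (ct,cs)]
    X=cv2.triangulatePoints(P[0],P[1],u.reshape(2,1),v.reshape(2,1)); X=(X[:3]/X[3]).ravel()
    print(k,X.round(4),[ray(ct,u,z).round(4).tolist() for z in (.05,.07)],proj(ct,X)-u,proj(cs,X)-v)
E
```

```text
btop [345 166  13  13 131] [351.18 172.22]
bsc [259 126  12   9  90] [264.5  130.09]
ktop [240 186  20  21 250] [250.2 196.8]
ksc [229 185  22  25 332] [239.14 199.57]
jt [252 225  13  13 131] [258.18 231.4 ]
js [270 214  13  12 134] [275.99 219.31]
vt [293 188  21  11 156] [303.33 192.83]
vs [258 156  10  15  99] [262.67 162.39]
but [ 0.521  -0.1347  0.0684] [[0.5222, -0.1389, 0.05], [0.52, -0.1347, 0.07]] [-0.18153434 -0.3694416 ] [0.29729353 0.00264485]
knob [0.4676 0.0796 0.075 ] [[0.4661, 0.0785, 0.05], [0.4651, 0.0782, 0.07]] [-0.68282717 -1.33600413] [1.21702508 0.03371096]
jar [0.3924 0.0607 0.0306] [[0.392, 0.0603, 0.05], [0.3925, 0.0604, 0.07]] [-0.20948135 -0.43071409] [ 0.39851185 -0.00185207]
vial [ 0.4743 -0.0332  0.0769] [[0.4762, -0.0359, 0.05], [0.475, -0.0338, 0.07]] [0.05976384 0.12214175] [-0.10403261 -0.0015006 ]
```

View pics/tz.png

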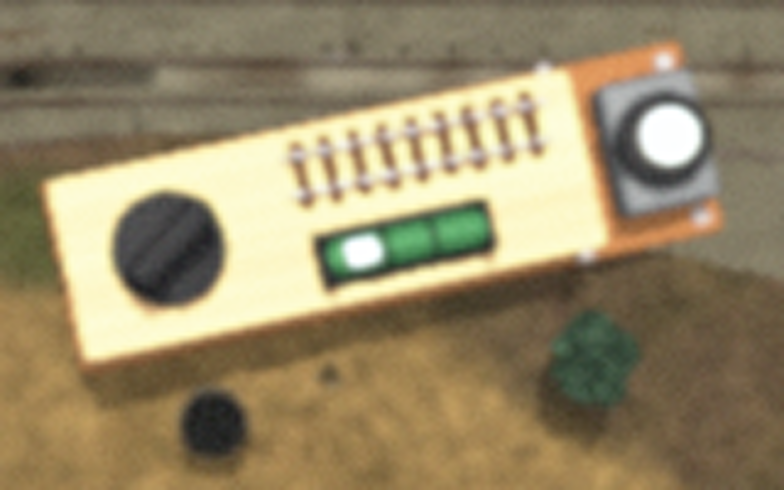

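View pics/sz.png

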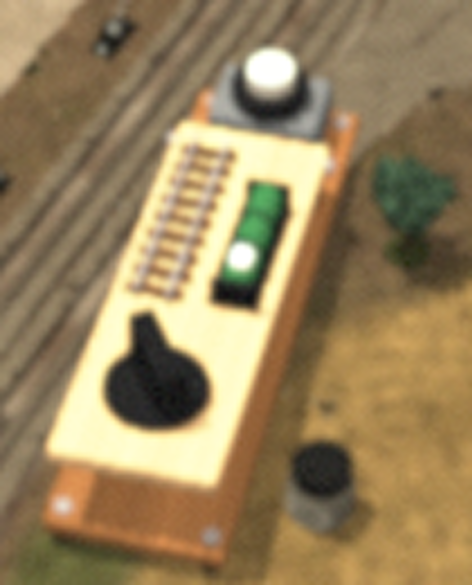

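The magnified views show the wing running at about -47° from world x, with the bubble at the knob end. The button is at about (0.521, -0.135, 0.068). The button-to-knob distance of 221 mm agrees with the expected 222–224 mm. I'll plan the approach above the button.

```bash
cat >> h.py <<'E'
from scipy.spatial.transform import Rotation as Ro
def plan(p,ang,n):
    "rows from the current pose to tool-down pose with tool x at ang deg"
    s=robot.state(); R=np.array(s["orientation"]); a=np.radians(ang)
    G=np.array([[np.cos(a),np.sin(a),0],[np.sin(a),-np.cos(a),0],[0,0,-1]])
    w=Ro.from_matrix(R.T@G).as_rotvec()/n; d=(np.array(p)-s["tcp_pos"])/n
    for i in range(n):
        M=R@Ro.from_rotvec(w*i).as_matrix()
        print(*(M.T@d).round(4),*np.degrees(w).round(2),end="; " if i%5<4 else "\n")
    print()
E
python3 -c "
from h import *
plan([.521,-.135,.30],133,15)"
```

```text
0.0288 -0.0186 0.007 -0.0 -0.0 -7.39; 0.0309 -0.0147 0.007 -0.0 -0.0 -7.39; 0.0326 -0.0106 0.007 -0.0 -0.0 -7.39; 0.0337 -0.0063 0.007 -0.0 -0.0 -7.39; 0.0342 -0.0019 0.0069 -0.0 -0.0 -7.39
0.0342 0.0025 0.0069 -0.0 -0.0 -7.39; 0.0336 0.0068 0.0069 -0.0 -0.0 -7.39; 0.0324 0.0111 0.0069 -0.0 -0.0 -7.39; 0.0307 0.0152 0.0069 -0.0 -0.0 -7.39; 0.0285 0.019 0.0069 -0.0 -0.0 -7.39
0.0258 0.0225 0.0069 -0.0 -0.0 -7.39; 0.0227 0.0257 0.0069 -0.0 -0.0 -7.39; 0.0192 0.0284 0.0069 -0.0 -0.0 -7.39; 0.0154 0.0306 0.0069 -0.0 -0.0 -7.39; 0.0113 0.0323 0.0069 -0.0 -0.0 -7.39
```

>>> {"api": "carry_out", "payload": {"commands": "0.0288 -0.0186 0.007 0 0 -7.4; 0.0309 -0.0147 0.007 0 0 -7.4; 0.0326 -0.0106 0.007 0 0 -7.4; 0.0337 -0.0063 0.007 0 0 -7.4; 0.0342 -0.0019 0.007 0 0 -7.4", "hand": 1, "newtons": 20}}

```text
t: 0.6
tcp_pos: [0.3248, -0.4144, 0.3691]
orientation: [[0.509, 0.861, -0.0], [0.861, -0.509, 0.0], [0.0, -0.0, -1.0]]
ft_force: [0.2, -0.5, 0.5]
finger_gap: 0.0123
gripper_force: 0.0
```

>>> {"api": "carry_out", "payload": {"commands": "0.0342 0.0025 0.007 0 0 -7.4; 0.0336 0.0068 0.007 0 0 -7.4; 0.0324 0.0111 0.007 0 0 -7.4; 0.0307 0.0152 0.007 0 0 -7.4; 0.0285 0.019 0.007 0 0 -7.4"}}

```text
t: 1.1
tcp_pos: [0.4231, -0.274, 0.3341]
orientation: [[-0.112, 0.994, -0.0], [0.994, 0.112, 0.0], [0.0, -0.0, -1.0]]
ft_force: [-0.2, -0.7, -0.1]
finger_gap: -0.0003
gripper_force: 0.0
```

>>> {"api": "carry_out", "payload": {"commands": "0.0258 0.0225 0.007 0 0 -7.4; 0.0227 0.0257 0.007 0 0 -7.4; 0.0192 0.0284 0.007 0 0 -7.4; 0.0154 0.0306 0.007 0 0 -7.4; 0.0113 0.0323 0.007 0 0 -7.4"}}

```text
t: 1.6
tcp_pos: [0.5213, -0.1337, 0.2991]
orientation: [[-0.687, 0.726, -0.0], [0.726, 0.687, 0.0], [0.0, -0.0, -1.0]]
ft_force: [-0.4, -1.7, 0.7]
finger_gap: -0.0
gripper_force: 0.0
```

```bash
python3 - <<'E'
from h import *
im=shot("wrist","w1.png");s=robot.state();print(s["t"],s["tcp_pos"],s["joint_pos"],s["ft_force"],s["finger_gap"])
c=cal("wrist");print((-c[1].T@c[2]).round(3),c[1].round(2),proj(c,[.521,-.135,.068]),proj(c,[.467,.079,.075]))
plan([.521,-.135,.245],133,3)
E
```

```text
1.65 [ 0.52272928 -0.1303697   0.29780414] [-0.4878675  -0.07455125 -0.27689903  1.37004917  0.00204594  0.31488392] [ 0.92551363  5.42321783 -1.1798017 ] 4.869629248358089e-05
[ 0.466 -0.072  0.266] [[ 0.72  0.7   0.  ]
 [ 0.66 -0.68  0.31]
 [ 0.22 -0.22 -0.95]] [251.63511832 210.65761693] [ 450.65097826 -108.73151113]
-0.0007 -0.0015 0.0176 0.03 -0.04 0.34; -0.0007 -0.0015 0.0176 0.03 -0.04 0.34; -0.0007 -0.0015 0.0176 0.03 -0.04 0.34;
```

View pics/w1.png

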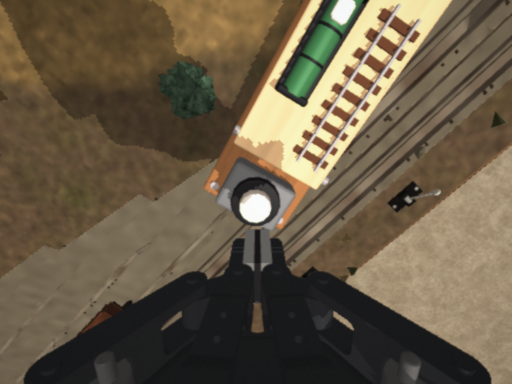

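The wrist view shows the button cap at (257,207), close to the predicted (252,211), with the arm still settling. I'll descend and then measure again.

>>> {"api": "carry_out", "payload": {"commands": "0 0 0.014 0 0 0; 0 0 0.014 0 0 0; 0 0 0.014 0 0 0; 0 0 0 0 0 0; 0 0 0 0 0 0"}}

```text
t: 2.15
tcp_pos: [0.5203, -0.1357, 0.2572]
orientation: [[-0.682, 0.731, -0.001], [0.731, 0.682, 0.0], [0.001, -0.0, -1.0]]
ft_force: [0.2, -0.7, -1.2]
finger_gap: 0.0002
gripper_force: 0.0
```

```bash
python3 - <<'E'
from h import *
c=cal("wrist");im=shot("wrist","w2.png");s=robot.state();print(s["t"],s["tcp_pos"],s["ft_force"])
h,sa,v=cv2.split(cv2.cvtColor(im,cv2.COLOR_RGB2HSV)); m=((sa<45)&(v>170)).astype(np.uint8)
n,l,st,ce=cv2.connectedComponentsWithStats(m)
for i in range(1,n):
    if st[i,4]>200: print(st[i],ce[i],ray(c,ce[i],.066),ray(c,ce[i],.070))
print(proj(c,[.521,-.135,.068]))
E
```

```text
2.2 [ 0.52063987 -0.13569217  0.25790195] [-0.44400831  1.2245096   0.51649424]
[309   0 120 175 589] [368.99830221  85.98811545] [ 0.50472953 -0.0296069   0.066     ] [ 0.50371729 -0.03078109  0.07      ]
[330   0 138 187 611] [399.06546645  92.37806874] [ 0.5194812  -0.02036684  0.066     ] [ 0.51809966 -0.02177234  0.07      ]
[240 215  37  23 515] [258.03883495 224.62135922] [ 0.51753065 -0.13263765  0.066     ] [ 0.51619794 -0.13123252  0.07      ]
[259.47239314 231.74509762]
```

>>> {"api": "carry_out", "payload": {"commands": "0 0 0.006 0 0 0; 0 0 0.005 0 0 0; 0 0 0.003 0 0 0; 0 0 0.003 0 0 0; 0 0 0 0 0 0"}}

```text
t: 2.7
tcp_pos: [0.5208, -0.1351, 0.2405]
orientation: [[-0.683, 0.73, -0.0], [0.73, 0.683, -0.0], [0.0, -0.0, -1.0]]
ft_force: [-1.0, 0.7, 2.7]
finger_gap: 0.0002
gripper_force: 1.2
```

>>> {"api": "carry_out", "payload": {"commands": "0 0 0.002 0 0 0; 0 0 0.002 0 0 0; 0 0 0.002 0 0 0; 0 0 0 0 0 0"}}

```text
t: 3.1
tcp_pos: [0.5209, -0.1351, 0.2363]
orientation: [[-0.683, 0.73, 0.001], [0.73, 0.683, -0.001], [-0.001, -0.0, -1.0]]
ft_force: [-7.2, 2.9, 16.4]
finger_gap: -0.0002
gripper_force: 8.1
```

>>> {"api": "carry_out", "payload": {"commands": "0 0 0.002 0 0 0; 0 0 0 0 0 0"}}

```text
t: 3.3
tcp_pos: [0.521, -0.135, 0.236]
orientation: [[-0.684, 0.73, 0.001], [0.73, 0.684, -0.001], [-0.001, -0.0, -1.0]]
ft_force: [-14.1, 5.1, 31.6]
finger_gap: 0.0004
gripper_force: 15.7
```

>>> {"api": "carry_out", "payload": {"commands": "0 0 -0.007 0 0 0; 0 0 -0.02 0 0 0; 0 0 -0.02 0 0 0; 0 0 0 0 0 0; 0 0 0 0 0 0", "hand": 0}}

```text
t: 3.8
tcp_pos: [0.521, -0.1352, 0.2795]
orientation: [[-0.683, 0.73, 0.001], [0.73, 0.683, -0.0], [-0.001, 0.0, -1.0]]
ft_force: [-0.3, -0.8, 0.0]
finger_gap: 0.0724
gripper_force: 0.0
```

```bash
python3 - <<'E'
from h import *
im=shot("wrist","w3.png")
plan([.467,.0785,.30],133,6)
E
```

```text
0.0321 0.0178 -0.0035 -0.0 -0.01 0.02; 0.0321 0.0178 -0.0035 -0.0 -0.01 0.02; 0.0321 0.0178 -0.0035 -0.0 -0.01 0.02; 0.0321 0.0178 -0.0035 -0.0 -0.01 0.02; 0.0321 0.0177 -0.0035 -0.0 -0.01 0.02
0.0321 0.0177 -0.0035 -0.0 -0.01 0.02;
```

View pics/w3.png

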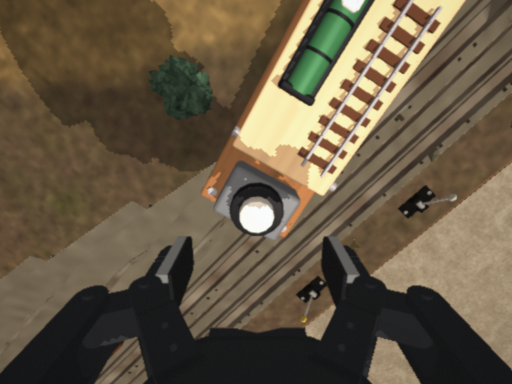

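The view shows the button cap up again at (257,215), fully visible with its black ring. The stall after about 6 mm of travel confirms a full press. Next I'll move above the knob.

>>> {"api": "carry_out", "payload": {"commands": "0.032 0.0178 -0.005 0 0 0; 0.032 0.0178 -0.005 0 0 0; 0.032 0.0178 -0.005 0 0 0; 0.032 0.0178 -0.003 0 0 0; 0.032 0.0178 -0.003 0 0 0", "hand": 0}}

```text
t: 4.35
tcp_pos: [0.4756, 0.0438, 0.2995]
orientation: [[-0.683, 0.73, -0.001], [0.73, 0.683, 0.0], [0.001, -0.001, -1.0]]
ft_force: [-0.1, -0.3, -0.0]
finger_gap: 0.0853
gripper_force: 0.0
```

>>> {"api": "carry_out", "payload": {"commands": "0.032 0.0178 0 0 0 0; 0 0 0 0 0 0; 0 0 0 0 0 0; 0 0 0 0 0 0"}}

```text
t: 4.75
tcp_pos: [0.4677, 0.0775, 0.3]
orientation: [[-0.683, 0.73, -0.001], [0.73, 0.683, -0.0], [0.0, -0.001, -1.0]]
ft_force: [-0.2, -0.6, 0.5]
finger_gap: 0.0856
gripper_force: 0.0
```

```bash
python3 - <<'E'
from h import *
c=cal("wrist");a=shot("wrist","w4.png");cs=cal("scene");b=shot("scene","s4.png");d=shot("top","t4.png");s=robot.state();print(s["t"],s["tcp_pos"],s["joint_pos"],s["finger_gap"])
print(proj(c,[.467,.079,.09]),c[0][0,0])
B=cv2.resize(b[110:260,200:320],None,fx=2.5,fy=2.5);D=cv2.resize(d[145:245,215:375],None,fx=1.8,fy=1.8)
o=np.zeros((384+180,512+288,3),np.uint8);o[:384,:512]=a;o[:375,512:800]=B[:,:288];o[384:,:288]=D
cv2.imwrite("pics/m4.png",o[:,:,::-1])
E
```

```text
4.9 [0.46780754 0.07716878 0.3003564 ] [-1.13328730e-01 -2.81985260e-01 -4.57148688e-01  1.39602666e+00
 -1.81858808e-04  7.06705222e-01] 0.08537749000372806
[258.82210483 216.20689549] 271.8076654062233
```

View pics/m4.png

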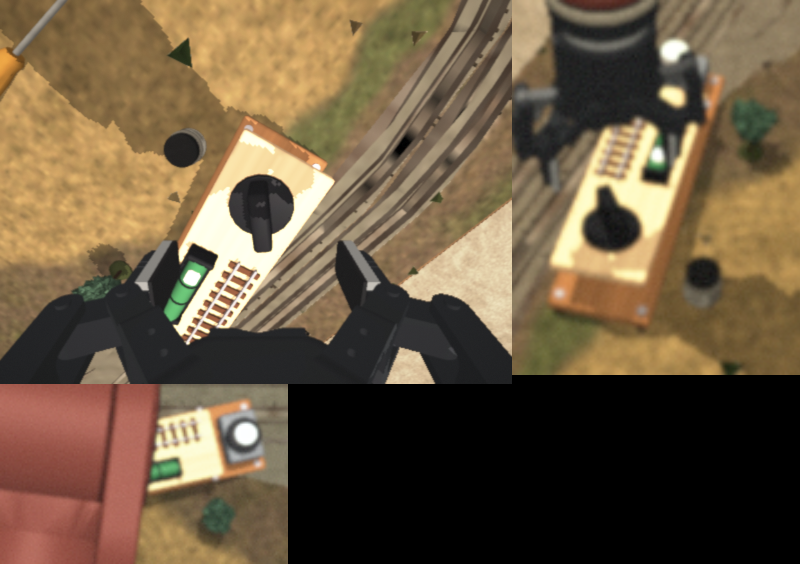

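The wrist view shows the flange from (229 to 294, 174 to about 237), centred near (261,205). The wing is nearly vertical in the image and so aligned with tool x. The vial and bubble are at (190,275), visible beside the left finger.

```bash
python3 - <<'E'
from h import *
c=cal("wrist");a=cv2.imread("pics/w4.png")
v=a.max(2); m=(v<80).astype(np.uint8); w=np.zeros_like(m); w[165:260,215:310]=m[165:260,215:310]
n,l,st,ce=cv2.connectedComponentsWithStats(w); i=1+np.argmax(st[1:,4]); print(st[i],ce[i])
cn=max(cv2.findContours((l==i).astype(np.uint8),0,cv2.CHAIN_APPROX_NONE)[0],key=len)[:,0]
up=cn[cn[:,1]<225]; P=np.array([ray(c,u,.0735)[:2] for u in up]); 
A=np.c_[2*P,np.ones(len(P))]; q=np.linalg.lstsq(A,(P**2).sum(1),rcond=None)[0]; print("centre",q[:2],"r",np.sqrt(q[2]+q[0]**2+q[1]**2))
lo=cn[cn[:,1]>238]; print("tip px",lo.min(0),lo.max(0)); L=lo.mean(0)
ctr=q[:2]; e=ray(c,(lo[:,0].mean(),lo[:,1].max()),.1015)[:2]; d=e-ctr; print("wing end",e,"dist",np.hypot(*d),"ang",np.degrees(np.arctan2(d[1],d[0])))
plan([*ctr,.30],133,1)
E
```

```text
[ 229  175   64   77 3281] [261.00335264 207.76775373]
centre [0.46741032 0.08098793] r 0.024303599974176044
tip px [253 239] [270 251]
wing end [0.48374742 0.06450286] dist 0.0232090173121447 ang -45.258299915331314
0.0031 0.0023 0.0004 -0.02 -0.01 0.02;
```

>>> {"api": "carry_out", "payload": {"commands": "0.002 0.0015 0.012 0 0 0; 0 0 0.012 0 0 0; 0 0 0.012 0 0 0; 0 0 0.01 0 0 0; 0 0 0 0 0 0"}}

```text
t: 5.4
tcp_pos: [0.4665, 0.0806, 0.2525]
orientation: [[-0.683, 0.73, -0.003], [0.73, 0.683, 0.0], [0.002, -0.002, -1.0]]
ft_force: [0.1, -0.4, 0.8]
finger_gap: 0.0857
gripper_force: 0.0
```

>>> {"api": "carry_out", "payload": {"commands": "0 0 0 0 0 0; 0 0 0 0 0 0; 0 0 0 0 0 0; 0 0 0 0 0 0; 0 0 0 0 0 0", "hand": 1, "newtons": 40}}

```text
t: 5.9
tcp_pos: [0.4675, 0.0805, 0.255]
orientation: [[-0.683, 0.73, 0.001], [0.73, 0.683, -0.0], [-0.001, 0.0, -1.0]]
ft_force: [2.2, 2.0, 1.4]
finger_gap: 0.0134
gripper_force: 44.5
```

```bash
python3 - <<'E'
from h import *
a=shot("wrist","w5.png");b=shot("scene","s5.png");d=shot("top","t5.png");s=robot.state();print(s["t"],s["tcp_pos"],s["joint_pos"],s["finger_gap"],s["ft_force"],s["torque"])
B=cv2.resize(b[110:260,200:320],None,fx=2.5,fy=2.5);D=cv2.resize(d[145:245,215:375],None,fx=1.8,fy=1.8)
o=np.zeros((384+180,512+288,3),np.uint8);o[:384,:512]=a;o[:375,512:800]=B[:,:288];o[384:,:288]=D
cv2.imwrite("pics/m5.png",o[:,:,::-1])
E
```

```text
6.05 [0.4674898  0.08055516 0.25504511] [-1.06090040e-01 -2.62337122e-01 -5.23574891e-01  1.30878949e+00
  4.07159756e-05  7.12287936e-01] 0.013231813628194145 [-1.35231426 -0.01562519  2.52758116] [ 0.1640006  -0.24125824  0.11442761]
```

View pics/m5.png

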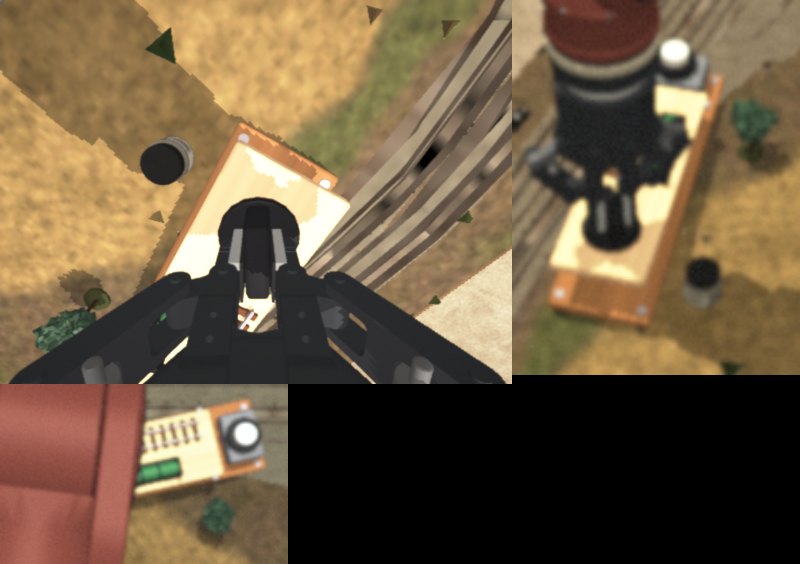

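In the combined view the fingers grip the wing. The vial is hidden from the wrist and scene cameras; the top camera sees its far part and a ring. I'll press down while watching force against height.

>>> {"api": "carry_out", "payload": {"commands": "0 0 0 0 0 0; 0 0 0 0 0 0", "newtons": 80}}

```text
t: 6.25
tcp_pos: [0.4675, 0.0806, 0.2549]
orientation: [[-0.683, 0.73, 0.001], [0.73, 0.683, 0.0], [-0.0, 0.001, -1.0]]
ft_force: [1.2, -0.1, 3.7]
finger_gap: 0.0121
gripper_force: 81.6
```

>>> {"api": "carry_out", "payload": {"commands": "0 0 0.002 0 0 0; 0 0 0.002 0 0 0; 0 0 0 0 0 0"}}

```text
t: 6.55
tcp_pos: [0.4674, 0.081, 0.2508]
orientation: [[-0.684, 0.73, 0.0], [0.73, 0.684, 0.001], [0.001, 0.001, -1.0]]
ft_force: [-2.5, 5.8, 7.5]
finger_gap: 0.0124
gripper_force: 81.9
```

>>> {"api": "carry_out", "payload": {"commands": "0 0 0.002 0 0 0; 0 0 0 0 0 0"}}

```text
t: 6.75
tcp_pos: [0.4673, 0.0811, 0.249]
orientation: [[-0.684, 0.73, 0.0], [0.73, 0.684, 0.002], [0.001, 0.001, -1.0]]
ft_force: [-2.2, 6.9, 9.5]
finger_gap: 0.0123
gripper_force: 82.0
```

>>> {"api": "carry_out", "payload": {"commands": "0 0 0.001 0 0 0; 0 0 0 0 0 0"}}

```text
t: 6.95
tcp_pos: [0.4673, 0.0812, 0.2482]
orientation: [[-0.684, 0.73, 0.001], [0.73, 0.684, 0.002], [0.001, 0.002, -1.0]]
ft_force: [-2.8, 9.2, 10.9]
finger_gap: 0.0124
gripper_force: 82.2
```

The spring force is as expected, but a side force is building because the knob tilts with the board. I'll roll the tool with the board about the hinge by 2.1°.

>>> {"api": "carry_out", "payload": {"commands": "0.0022 0.0012 0 0.34 -0.62 0; 0.0022 0.0012 0 0.34 -0.62 0; 0.0022 0.0012 0 0.34 -0.62 0; 0 0 0 0 0 0; 0 0 0 0 0 0"}}

```text
t: 7.45
tcp_pos: [0.4656, 0.088, 0.248]
orientation: [[-0.683, 0.73, 0.01], [0.729, 0.683, -0.036], [-0.033, -0.017, -0.999]]
ft_force: [-1.9, 0.7, 5.9]
finger_gap: 0.0126
gripper_force: 82.2
```

```bash
python3 - <<'E'
from h import *
s=robot.state();print(s["t"],s["ft_force"],s["torque"])
d=shot("top","t6.png");b=shot("scene","s6.png")
E
```

```text
7.45 [-1.88999573  0.73646726  5.91584184] [ 0.58430095 -0.17509508  0.01718078]
```

>>> {"api": "carry_out", "payload": {"commands": "0.00097 0.00054 0.001 0.154 -0.279 0; 0 0 0 0 0 0"}}

```text
t: 7.75
tcp_pos: [0.4654, 0.089, 0.2475]
orientation: [[-0.683, 0.73, 0.012], [0.729, 0.683, -0.042], [-0.038, -0.02, -0.999]]
ft_force: [-3.5, 0.1, 11.5]
finger_gap: 0.0125
gripper_force: 82.9
```

>>> {"api": "carry_out", "payload": {"commands": "0.00097 0.00054 0.001 0.154 -0.279 0; 0 0 0 0 0 0"}}

```text
t: 7.95
tcp_pos: [0.4652, 0.09, 0.247]
orientation: [[-0.683, 0.73, 0.013], [0.729, 0.683, -0.047], [-0.044, -0.023, -0.999]]
ft_force: [-5.7, 1.2, 16.6]
finger_gap: 0.0124
gripper_force: 83.7
```

>>> {"api": "carry_out", "payload": {"commands": "0 0 0.001 0 0 0; 0 0 0 0 0 0"}}

```text
t: 8.15
tcp_pos: [0.4652, 0.09, 0.2466]
orientation: [[-0.683, 0.73, 0.013], [0.729, 0.683, -0.047], [-0.043, -0.022, -0.999]]
ft_force: [-9.7, 2.0, 22.6]
finger_gap: 0.0122
gripper_force: 84.8
```

The force jumps near z = 0.2478, so the foot is on its pad 7.2 mm below the stop. That leaves about 6.3 mm, or roughly 0.97 rad, to turn, which is within the stated range. I'll ease the grip and align the tool with the knob axis before turning.

>>> {"api": "carry_out", "payload": {"commands": "-0.0022 -0.0012 0 -0.45 0.82 0; -0.0022 -0.0012 0 -0.45 0.82 0; -0.0022 -0.0012 0 -0.45 0.82 0; -0.0022 -0.0012 0 -0.45 0.82 0; -0.0022 -0.0012 0 -0.45 0.82 0", "newtons": 20}}

```text
t: 8.65
tcp_pos: [0.4684, 0.0774, 0.247]
orientation: [[-0.683, 0.73, -0.007], [0.73, 0.683, 0.031], [0.027, 0.016, -1.0]]
ft_force: [-10.5, -1.2, 21.6]
finger_gap: 0.0124
gripper_force: 84.4
```

>>> {"api": "carry_out", "payload": {"commands": "0 0 0 0 0 0; 0 0 0 0 0 0; 0 0 0 0 0 0", "newtons": 60}}

```text
t: 8.95
tcp_pos: [0.4684, 0.0774, 0.2469]
orientation: [[-0.683, 0.73, -0.007], [0.73, 0.683, 0.03], [0.027, 0.016, -1.0]]
ft_force: [-9.2, -0.7, 23.6]
finger_gap: 0.0124
gripper_force: 84.6
```

```bash
python3 - <<'E'
from h import *
s=robot.state();R=np.array(s["orientation"]);print(s["t"],s["torque"],s["joint_pos"],"grip",s["tcp_pos"]+.155*R[:,2],"lean",-R[:,2]@[-.245,.97,0],-R[:,2]@[.97,.245,0],"xang",np.degrees(np.arctan2(R[1,0],R[0,0])))
E
```

```text
8.95 [-0.56064675  1.55489248  0.00501178] [-0.12103707 -0.24997388 -0.52828669  1.30298909  0.02936115  0.69735284] grip [0.46728764 0.08214363 0.09198079] lean -0.031183200943114085 -0.0007774283665834791 xang 133.11302644007256
```

```bash
cat >> h.py <<'E'
def turn(n,deg=5.,xa=None):
    R=np.array(robot.state()["orientation"]); xa=np.degrees(np.arctan2(R[1,0],R[0,0])) if xa is None else xa
    dz=np.radians(deg)*.0065; th=np.degrees(dz/.18); sh=dz/.18*.2
    for i in range(n):
        a=np.radians(104.2-xa-deg*i); c,s=np.cos(a),-np.sin(a); print(f"{sh*c:.5f} {sh*s:.5f} {dz:.5f} {th*s:.3f} {-th*c:.3f} {-deg}",end="; " if i%5<4 else "\n")
E
python3 -c "
from h import *
turn(10)"
```

```text
0.00055 0.00030 0.00057 0.087 -0.158 -5.0; 0.00052 0.00035 0.00057 0.101 -0.150 -5.0; 0.00049 0.00040 0.00057 0.113 -0.140 -5.0; 0.00045 0.00044 0.00057 0.125 -0.130 -5.0; 0.00041 0.00048 0.00057 0.136 -0.119 -5.0
0.00037 0.00051 0.00057 0.146 -0.106 -5.0; 0.00033 0.00054 0.00057 0.155 -0.093 -5.0; 0.00028 0.00057 0.00057 0.162 -0.079 -5.0; 0.00023 0.00059 0.00057 0.168 -0.065 -5.0; 0.00017 0.00061 0.00057 0.173 -0.050 -5.0
```

>>> {"api": "carry_out", "payload": {"commands": "0.00055 0.0003 0.00057 0.087 -0.158 -5; 0.00052 0.00035 0.00057 0.1 -0.15 -5; 0.00049 0.0004 0.00057 0.113 -0.14 -5; 0 0 0 0 0 0"}}

```text
t: 9.35
tcp_pos: [0.4676, 0.0791, 0.2451]
orientation: [[-0.851, 0.526, -0.005], [0.526, 0.85, 0.02], [0.015, 0.014, -1.0]]
ft_force: [-11.9, -3.5, 24.5]
finger_gap: 0.0121
gripper_force: 84.7
```

>>> {"api": "carry_out", "payload": {"commands": "0.00045 0.00044 0.00057 0.125 -0.13 -5; 0.00041 0.00048 0.00057 0.136 -0.119 -5; 0.00037 0.00051 0.00057 0.146 -0.106 -5; 0 0 0 0 0 0"}}

```text
t: 9.75
tcp_pos: [0.467, 0.0806, 0.2433]
orientation: [[-0.958, 0.288, -0.003], [0.288, 0.958, 0.01], [0.006, 0.008, -1.0]]
ft_force: [-13.6, -7.9, 24.8]
finger_gap: 0.0123
gripper_force: 84.8
```

```bash
python3 - <<'E'
from h import *
a=shot("wrist","w7.png");b=shot("scene","s7.png");d=shot("top","t7.png");s=robot.state()
R=np.array(s["orientation"]);print(s["t"],s["torque"],"grip",s["tcp_pos"]+.155*R[:,2],"lean",-R[:,2]@[-.245,.97,0],-R[:,2]@[.97,.245,0],"xang",np.degrees(np.arctan2(R[1,0],R[0,0])))
B=cv2.resize(b[110:260,200:320],None,fx=2.5,fy=2.5);D=cv2.resize(d[145:245,215:375],None,fx=1.8,fy=1.8)
o=np.zeros((384+180,512+288,3),np.uint8);o[:384,:512]=a;o[:375,512:800]=B[:,:288];o[384:,:288]=D
cv2.imwrite("pics/m7.png",o[:,:,::-1])
E
```

```text
9.9 [-2.04718526  2.14788314  0.22936445] grip [0.46655727 0.08204835 0.08835086] lean -0.010152869378303078 0.0005934725651751118 xang 163.07853238293657
```

View pics/m7.png

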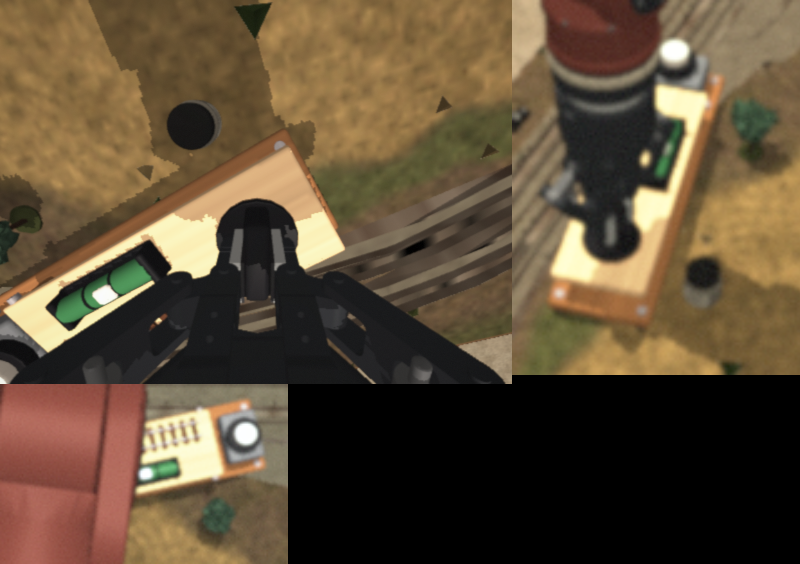

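The wrist view now shows the whole vial, with the bubble at about (104,296) near the rings. I'll measure the bubble and ring positions along the vial.

```bash
cat >> h.py <<'E'
def vial(f,z=.070):
    c=cal("wrist"); im=robot.read_camera("wrist"); cv2.imwrite("pics/"+f,im[:,:,::-1])
    h,s,v=cv2.split(cv2.cvtColor(im,cv2.COLOR_RGB2HSV)); g=((h>45)&(h<90)&(s>90)&(v>40)).astype(np.uint8)
    e=np.array([-.245,.97]); px0=proj(c,[.474,-.034,z]); 
    x0,y0=np.maximum(px0-80,0).astype(int); w=np.zeros_like(g); w[y0:y0+160,x0:x0+160]=g[y0:y0+160,x0:x0+160]
    w=cv2.morphologyEx(w,cv2.MORPH_CLOSE,np.ones((25,25),np.uint8)) & (w|((s<60)&(v>150))|(v<70)).astype(np.uint8)
    n,l,st,ce=cv2.connectedComponentsWithStats(w); i=1+np.argmax(st[1:,4]); yy,xx=np.where(l==i)
    P=np.array([ray(c,(x,y),z)[:2] for x,y in zip(xx,yy)]); 
    wh=(s[yy,xx]<60)&(v[yy,xx]>150); q=P@e
    print("comp",st[i],"px0",px0.round(),"mean",P.mean(0).round(4),"ext",(np.percentile(q,[0.5,99.5])*1e3).round(1))
    print("white n",wh.sum(),"bubble q",(q[wh].mean()*1e3).round(2),"range",(np.percentile(q[wh],[1,99])*1e3).round(1),"px",xx[wh].mean().round(1),yy[wh].mean().round(1))
    lat=P@np.array([.97,.245]); lm=np.median(lat)
    for b in np.arange(-.075,.03,.0015):
        k=(q>b)&(q<b+.0015)
        if k.sum()>3: print(f"{b*1e3+.75:.1f}:{v[yy,xx][k].mean():.0f}/{s[yy,xx][k].mean():.0f}",end=" ")
    print()
E
python3 - <<'E'
from h import *
vial("w8.png")
E
```

```text
comp [  56  259   96   65 2318] px0 [ 85. 302.] mean [ 0.4695 -0.0208] ext [-171.9 -102.3]
white n 218 bubble q -135.01 range [-142.1 -128.1] px 102.5 293.0
```

```bash
sed -i 's/np.arange(-.075,.03,.0015)/np.arange(-.175,-.1,.001)/; s/b\*1e3+.75/b*1e3+.5/; s/b+.0015/b+.001/' h.py
python3 - <<'E'
from h import *
vial("w9.png")
im=cv2.imread("pics/w9.png")[245:345,30:180]; cv2.imwrite("pics/z9.png",cv2.resize(im,None,fx=5,fy=5,interpolation=cv2.INTER_CUBIC))
E
```

```text
comp [  56  259   96   65 2323] px0 [ 85. 302.] mean [ 0.4695 -0.0209] ext [-172.1 -102.3]
white n 218 bubble q -135.01 range [-142.1 -128.1] px 102.5 293.0
-172.5:104/104 -171.5:131/114 -170.5:134/115 -169.5:138/118 -168.5:130/117 -167.5:130/118 -166.5:127/118 -165.5:128/118 -164.5:126/118 -163.5:128/118 -162.5:120/118 -161.5:122/118 -160.5:123/118 -159.5:121/118 -158.5:123/118 -157.5:123/118 -156.5:124/118 -155.5:124/118 -154.5:125/117 -153.5:125/116 -152.5:126/117 -151.5:119/115 -150.5:94/102 -149.5:76/82 -148.5:64/81 -147.5:92/102 -146.5:107/108 -145.5:115/110 -144.5:117/112 -143.5:121/111 -142.5:128/91 -141.5:175/63 -140.5:189/51 -139.5:187/53 -138.5:176/58 -137.5:174/59 -136.5:163/65 -135.5:163/66 -134.5:177/56 -133.5:180/53 -132.5:179/54 -131.5:181/52 -130.5:183/54 -129.5:177/58 -128.5:165/67 -127.5:89/90 -126.5:94/101 -125.5:111/108 -124.5:115/110 -123.5:118/111 -122.5:123/113 -121.5:129/117 -120.5:129/118 -119.5:128/117 -118.5:128/117 -117.5:127/117 -116.5:126/117 -115.5:127/116 -114.5:129/117 -113.5:127/116 -112.5:128/116 -111.5:128/116 -110.5:129/116 -109.5:128/116 -108.5:126/116 -107.5:129/116 -106.5:129/116 -105.5:129/116 -104.5:129/117 -103.5:125/115 -102.5:107/112 -101.5:76/101
```

View pics/z9.png

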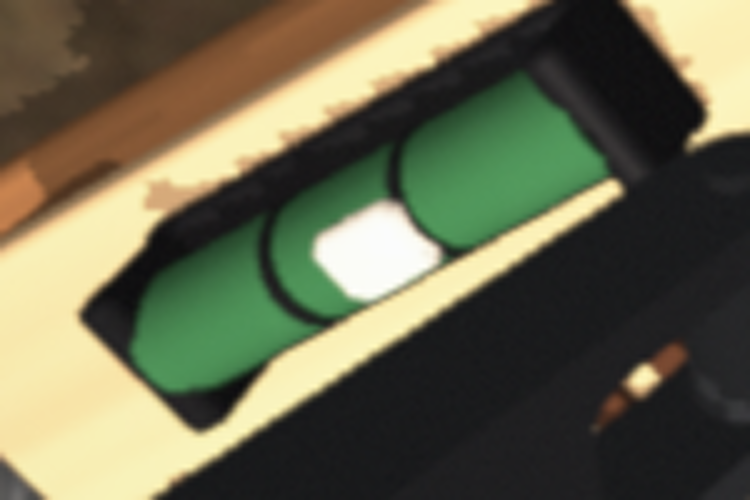

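The zoom shows the bubble's knob-side end touching the right ring, with a gap at the left ring. That puts the bubble at about +2.8 mm, so roughly 16° more turning is needed.

>>> {"api": "carry_out", "payload": {"commands": "0.00031 0.00055 0.00057 0.155 -0.093 -5; 0.00028 0.00057 0.00057 0.162 -0.079 -5; 0.00023 0.00059 0.00057 0.168 -0.065 -5; 0 0 0 0 0 0; 0 0 0 0 0 0"}}

```text
t: 10.5
tcp_pos: [0.4665, 0.082, 0.2416]
orientation: [[-0.999, 0.034, -0.001], [0.034, 0.999, -0.001], [0.001, -0.001, -1.0]]
ft_force: [-14.7, -12.7, 23.6]
finger_gap: 0.0124
gripper_force: 84.7
```

```bash
python3 - <<'E'
from h import *
vial("w10.png");s=robot.state();print(s["t"],s["torque"])
E
```

```text
comp [  29  229  114   51 2805] px0 [ 64. 263.] mean [ 0.4688 -0.0203] ext [-171.  -101.1]
white n 324 bubble q -135.86 range [-143.6 -128.9] px 84.2 258.5
-171.5:116/110 -170.5:131/115 -169.5:132/116 -168.5:126/116 -167.5:128/118 -166.5:122/118 -165.5:122/118 -164.5:121/119 -163.5:122/119 -162.5:119/119 -161.5:117/118 -160.5:116/119 -159.5:119/119 -158.5:117/118 -157.5:119/118 -156.5:117/119 -155.5:121/117 -154.5:121/117 -153.5:118/117 -152.5:122/117 -151.5:119/117 -150.5:119/117 -149.5:102/110 -148.5:68/76 -147.5:64/83 -146.5:89/101 -145.5:100/106 -144.5:108/106 -143.5:133/77 -142.5:166/55 -141.5:164/56 -140.5:181/53 -139.5:176/57 -138.5:183/50 -137.5:181/52 -136.5:180/53 -135.5:181/51 -134.5:187/49 -133.5:182/49 -132.5:188/49 -131.5:186/51 -130.5:182/58 -129.5:160/69 -128.5:111/103 -127.5:75/83 -126.5:62/75 -125.5:81/97 -124.5:104/105 -123.5:110/109 -122.5:112/109 -121.5:118/113 -120.5:124/117 -119.5:123/118 -118.5:124/117 -117.5:119/117 -116.5:125/117 -115.5:120/117 -114.5:127/117 -113.5:120/116 -112.5:123/116 -111.5:123/117 -110.5:124/116 -109.5:122/116 -108.5:124/116 -107.5:122/116 -106.5:126/116 -105.5:123/115 -104.5:121/116 -103.5:127/116 -102.5:120/116 -101.5:113/113 -100.5:85/103 
10.55 [-2.37057501  2.41840879  0.22614305]
```

The rings are at -147.9 and -126.7 mm, with their mid at -137.3, and the bubble is at -136.0, so about +1.2 mm. I'll make a last small turn.

>>> {"api": "carry_out", "payload": {"commands": "0.0001 0.0004 0.00038 0.12 -0.02 -3.5; 0.0001 0.0004 0.00038 0.12 -0.02 -3.5; 0 0 0 0 0 0; 0 0 0 0 0 0; 0 0 0 0 0 0"}}

```text
t: 11.05
tcp_pos: [0.4663, 0.0827, 0.2408]
orientation: [[-0.996, -0.088, -0.0], [-0.088, 0.996, -0.005], [0.001, -0.005, -1.0]]
ft_force: [-13.8, -12.9, 26.0]
finger_gap: 0.0124
gripper_force: 84.7
```

```bash
python3 - <<'E'
from h import *
vial("w11.png");s=robot.state();print(s["t"],s["torque"])
E
```

```text
comp [  20  215  121   42 3053] px0 [ 57. 242.] mean [ 0.4686 -0.0202] ext [-170.7 -100.8]
white n 363 bubble q -136.6 range [-144.1 -129.7] px 78.0 240.3
-171.5:98/102 -170.5:130/114 -169.5:131/116 -168.5:132/117 -167.5:126/117 -166.5:127/118 -165.5:122/119 -164.5:124/119 -163.5:118/118 -162.5:119/118 -161.5:119/119 -160.5:117/119 -159.5:119/119 -158.5:119/118 -157.5:119/118 -156.5:119/118 -155.5:121/118 -154.5:120/116 -153.5:120/117 -152.5:119/117 -151.5:122/117 -150.5:122/117 -149.5:111/115 -148.5:82/90 -147.5:61/68 -146.5:75/94 -145.5:97/102 -144.5:106/89 -143.5:150/61 -142.5:171/49 -141.5:180/45 -140.5:182/48 -139.5:186/49 -138.5:185/51 -137.5:185/49 -136.5:184/49 -135.5:187/47 -134.5:185/50 -133.5:186/50 -132.5:185/49 -131.5:186/53 -130.5:168/68 -129.5:134/88 -128.5:119/113 -127.5:95/104 -126.5:62/64 -125.5:68/84 -124.5:93/100 -123.5:107/106 -122.5:112/109 -121.5:116/112 -120.5:119/114 -119.5:124/117 -118.5:122/118 -117.5:122/118 -116.5:122/117 -115.5:123/116 -114.5:123/116 -113.5:125/116 -112.5:125/116 -111.5:122/116 -110.5:124/115 -109.5:125/117 -108.5:124/116 -107.5:124/115 -106.5:123/116 -105.5:124/115 -104.5:127/116 -103.5:121/115 -102.5:125/115 -101.5:118/113 -100.5:106/110 
11.1 [-3.06839178  2.25371364  0.13326844]
```

The ring mid is at -136.8 mm and the bubble at -136.8 mm, so it is centred. The total descent of about 13.5 mm also matches level. I'll check that it is steady and hand in.

>>> {"api": "carry_out", "payload": {"commands": "0 0 0 0 0 0; 0 0 0 0 0 0; 0 0 0 0 0 0"}}

```text
t: 11.4
tcp_pos: [0.4664, 0.0827, 0.2408]
orientation: [[-0.996, -0.088, 0.0], [-0.088, 0.996, -0.005], [0.0, -0.005, -1.0]]
ft_force: [-14.4, -14.3, 24.2]
finger_gap: 0.0121
gripper_force: 84.6
```

```bash
python3 - <<'E'
from h import *
vial("w12.png")
print(robot.close_job())
E
```

```text
comp [  20  215  121   42 3055] px0 [ 57. 242.] mean [ 0.4686 -0.0202] ext [-170.7 -100.8]
white n 365 bubble q -136.64 range [-144.2 -129.7] px 78.0 240.3
-171.5:100/103 -170.5:132/115 -169.5:131/116 -168.5:130/117 -167.5:125/117 -166.5:127/118 -165.5:122/119 -164.5:124/119 -163.5:118/119 -162.5:121/119 -161.5:119/119 -160.5:117/117 -159.5:119/119 -158.5:116/118 -157.5:119/118 -156.5:119/118 -155.5:121/118 -154.5:118/116 -153.5:120/117 -152.5:120/117 -151.5:121/117 -150.5:122/117 -149.5:111/115 -148.5:83/92 -147.5:61/69 -146.5:76/94 -145.5:97/103 -144.5:113/86 -143.5:148/60 -142.5:172/49 -141.5:177/48 -140.5:184/46 -139.5:186/49 -138.5:185/51 -137.5:185/49 -136.5:182/51 -135.5:190/46 -134.5:187/48 -133.5:185/51 -132.5:185/49 -131.5:186/53 -130.5:166/69 -129.5:133/88 -128.5:120/113 -127.5:95/105 -126.5:62/65 -125.5:68/84 -124.5:95/100 -123.5:107/107 -122.5:112/110 -121.5:116/111 -120.5:119/114 -119.5:124/117 -118.5:122/118 -117.5:122/118 -116.5:121/116 -115.5:123/116 -114.5:123/116 -113.5:125/116 -112.5:125/117 -111.5:122/115 -110.5:124/116 -109.5:124/116 -108.5:125/116 -107.5:123/116 -106.5:122/116 -105.5:126/116 -104.5:127/116 -103.5:121/115 -102.5:125/115 -101.5:118/114 -100.5:106/110 
the job is handed in; nothing more can be done
None
```

The job is handed in at about 11.5 s, verdict not shown: the button was pressed and came back up, the bubble measures within about 1 mm of the vial's middle, and the arm still grips the knob and presses the foot onto its pad; the tree and pot were not touched.

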